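# Slide a flat cell under a sprung test contact

## Task

Load the flat battery cell into the test jig without gripping or lifting it: with one fingertip press the long bar at the side of the spring clip down and keep it down, so that the clip's contact foot rises, and meanwhile with the other fingertip push the cell along its channel and beneath the foot until it is fully home against the end stop. Then take the fingers away so that the clip springs back down onto the cell and holds it there. Leave the spare cell, the screwdriver and the jar where they are.

Things in the scene. Friction and masses are not known exactly. Their poses are not given: they have to be found in the camera images.
- jig: Test jig fixed to the bench: black plate 180 x 122 x 8 mm with a grey bed on it, bed top 24 mm above the bench. Origin on the bench plane below the middle of the clip's contact foot; x = direction the cell is pushed, y = towards the press bar, z up. Bed: x -136 to +36, y -29 to +37 mm. The hinge line of the clip is at y = +32 mm, 34 mm above the bench.
- end_stop (a point): Middle of the end stop's face, on the bed: jig x = +22, y = 0, z = 24 mm. The stop is a dark steel block 10 mm high. The channel leading to it runs along jig x between two dark steel guide rails (5 mm wide, 7 mm high above the bed, from x = -132 to +28 mm) with inner faces at y = -21.5 and +21.5 mm.
- cell: Flat battery cell to load: rigid aluminium slab 60 (x) x 40 (y) x 12 mm thick, 4 mm black cap on its leading +x end, 55 to 115 g, lying in the jig's channel before the clip with its x along the jig's x. Origin at the centre of its underside, on the bed. Fully home its origin is at jig x = -8 mm.
- clip (a joint): Angle (rad) of the steel spring clip, a seesaw hinged along the jig's x: 0 at rest (contact foot down), grows as the press bar is pushed down, stops at 0.40. The bar takes about 2 N to start, 8 N at the stop, and springs back. From 0.22 up the foot clears the 12 mm thick cell; resting on the loaded cell the clip reads about 0.22.
- bar_mid (a point): Top of the middle of the press bar (jig x -54, y +65 mm): a round steel bar, 12 mm diameter, along the jig's x from -118 to +10 mm. Top 40 mm above the bench at rest, 33 mm x angle lower when pressed (27 mm at the stop), so a second, equally low fingertip in the channel is then below the cell's top. Fingers can slide along it. A flat wing, 4.5 mm below its top, joins it to the hinge.
- contact_foot (a point): Middle of the underside of the clip's brass contact foot, a 12 x 12 mm block over the channel at jig x = 0, y = 0. At rest 29 mm above the bench (5 mm above the bed), so it blocks the cell; it rises 32 mm x angle. The arm that carries it is 14 mm wide in x; its top is 44 mm above the bench at rest and 59 mm at the stop.
- spare_cell: A second cell of the same shape (60 x 40 x 12 mm) lying flat on the bench outside the jig, on the jig's -y side. Origin at the centre of its underside. Not to be moved.
- screwdriver: A screwdriver 170 mm long lying on the bench beyond the jig's end stop, crosswise. Not to be moved.
- jar: A closed jar 44 mm in diameter and 60 mm high standing on the bench on the jig's +y side. Origin at the centre of its underside. Not to be moved.
Things that resemble listed ones, but are neither listed nor needed, are in the scene too. What is shaped like the cell but purple is not meant. There is more than one size of the jig; the job needs the smaller.

How it is judged:
By the outcome, as a careful person would: the job done as asked, in the order asked, and still so for the second after the job is handed in, with the robot touching nothing.
It also fails if it takes over 40 s, if anything falls off the work surface, if the arm or the gripper's body presses on something with over 40 N, if the wrist force passes 120 N, or if a joint passes its speed limit or range.

## Robot

A 6-joint arm with a two-finger parallel gripper is mounted at the origin on the work surface. World frame = base frame: x ahead of the robot, y to its left, z up, the work surface at z = 0. Lengths are in m, angles in rad, forces in N, time in s.
With the tool pointing down it reaches from about 0.35 to 0.775 m from the base axis. Payload 5.5 kg.
Tool frame: the origin (TCP) lies where the fingers leave the gripper's body, on its centre line; the fingertips stand 73 mm ahead of it and the grasp point (between the pads) lies 54 mm ahead of it; z points along the fingers, y is the direction in which the jaws open and shut (so a half turn about z gives the same grasp; the last joint's range is limited). The gripper opens to 85 mm and grips with 20 to 120 N. Pads are 22 mm wide; open, the fingers measure 114 mm over their backs; the gripper's body (76 mm by 85 mm) begins 54 mm behind the grasp point. The pads swing forward as they close: fully open they stand 13 mm farther back than shut.
Start: joints at [-1.298, 0.313, 0.046, 1.304, 0, 1.431], TCP at [0.231, -0.527, 0.304] pointing down, gripper open.
Joint ranges: [-2.76, 2.76], [-0.86, 1.69], [-1.03, 1.26], [-2.2, 2.34], [-1.47, 1.5], [-3.14, 3.14]. Speed limits (rad/s): [2.57, 2.57, 3.14, 3.14, 3.14, 3.14].

## Interface

Orientations are given as a unit quaternion [w, x, y, z].
In Python, from workcell import env, read_camera, job, cut_out gives the robot as it stands.
- The arm moves only by the tool servo_tool, never from a script. Its argument "deltas" is a list of rows, each an object of numbers: "dx", "dy", "dz": the shift along the world's x, y, z in mm; "rx", "ry", "rz": the turn, a rotation vector about the world's x, y, z in rad; "fingers": the closure, from -1 (fully open) to 1 (shut). A call has 1 to 8 rows; each row shifts and turns the commanded pose from where the row before left it; what a row does not reach is not made up. A row lasts 1/10 s, in which the tool goes at most 50 mm and 8.59 degrees, less where a joint would pass 70% of its speed; a pose out of reach is approached as far as the arm can. A call is refused whole if a number of a shift passes 50 or a number of a turn 0.15, either way. A call with a gripper value outside its range is refused whole. The fingers move at their own pace and stop on an object; "newtons" is the grip in N (left out, the last holds). Time passes only in rows, so rows that do not move let the fingers close. It gives the time, the measured TCP pose, the force and the opening at its end, in the units of the state.
- env.get_state(): the state, without advancing time (a new reading comes with each control period).
- read_camera(name): name is "scene" or "side" or "wrist"; returns a dict with "img" (420x560x3 uint8, red, green, blue), "intrinsics" (3x3 intrinsics, pixels), "k1" (the pictures are not rectified: a ray, as slopes to the right and down, at radius r is drawn at 1 + k1 r^2 times it, then the intrinsics apply), "extrinsics" (4x4, takes a point from camera to world coordinates); the wrist camera has in their place "hand_eye" (4x4, takes a point from camera to tool coordinates, whose origin is the TCP and whose axes are the flange's). Camera axes: x right, y down, z forward; pixel columns grow to the right and rows downward; lengths in m; the calibration is good to about 2 mm. A picture is of the moment at which its call begins: read the wrist's pose just before it. There is no depth.
- job.hand_in(): hands the job in, once; it reports no verdict.
Trained networks look in the newest picture that a camera, given by its name, has taken for a name from the list of things; names that differ only in an ending like _2 or _b are one class to them, and where a whole thing is asked for, a point or a joint stands for the part that bears it (a point fixed in the world has none). Each returns a list of dicts, best first, with "confidence" (0 to 1); they miss things now and then, are a little off and sometimes report something else, mostly with a low value. They report only what shows in the picture. A call takes as long as a camera call. They do not tell look-alikes from the thing itself.
- cut_out(target, camera): "region" (420x560 bool, what is visible of it) and "extent" ([left, top, right, bottom] in pixels, round what is visible of it).
The state is a dict: "clock": time; "joint_pos": joint angles; "qvel": joint speeds; "tau": joint torques, N m; "tcp_pos": TCP position; "orientation": TCP orientation; "wrist_force": force on the tool from outside, world axes, zero at the start; "ft_torque": the same for the moment, N m; "finger_gap": finger opening in m.
Only numpy, scipy, OpenCV 4.12 (cv2) and the standard library are available. Lean on these libraries where they do the work, as an engineer would, in place of code of your own. Each camera call takes 0.05 s, during which the arm holds its last target. There are 200 camera calls.

## Working session

There is one attempt and no reset: what is moved stays moved. The work goes in short steps, Python scripts to look and compute and a tool call to move; the robot and the scene stay as the last step left them, time stands still between calls to the robot, and variables do not carry over. Pictures are saved under pics/ and viewed, about 8 in all and at most 12, crops included, and the job is handed in when it is done.

Besides the shell and the picture viewer there is one more tool, called after "Request:" by a JSON object that holds its "api" and its "payload". servo_tool: Moves the arm, as the interface text tells. Its arguments: {"type":"object","properties":{"deltas":{"type":"array"},"newtons":{"type":"number"}},"required":["deltas"]}

```bash
mkdir -p pics; ls
cat > h.py <<'E'
import numpy as np, cv2
from scipy.spatial.transform import Rotation as R
from workcell import env, read_camera, job, cut_out
def cam(name):
    s=env.get_state(); c=read_camera(name)
    if 'hand_eye' in c:
        T=np.eye(4); q=s['orientation']; T[:3,:3]=R.from_quat([q[1],q[2],q[3],q[0]]).as_matrix(); T[:3,3]=s['tcp_pos']
        c['E']=T@np.array(c['hand_eye'])
    else: c['E']=np.array(c['extrinsics'])
    c['K']=np.array(c['intrinsics']); return c
def px2w(c,uv,z):
    d=np.array([c['k1'],0,0,0,0],float)
    p=cv2.undistortPoints(np.array(uv,float).reshape(-1,1,2),c['K'],d).reshape(-1,2)
    r=np.c_[p,np.ones(len(p))]@c['E'][:3,:3].T; o=c['E'][:3,3]
    return o+r*((z-o[2])/r[:,2])[:,None]
def w2px(c,P):
    Q=(np.atleast_2d(P)-c['E'][:3,3])@c['E'][:3,:3]
    s=Q[:,:2]/Q[:,2:]; s=s*(1+c['k1']*(s**2).sum(1))[:,None]
    return s@c['K'][:2,:2].T+c['K'][:2,2]
def save(n,img): cv2.imwrite('pics/'+n+'.png',img[:,:,::-1])
E
python3 - <<'E'
from h import *
for n in ['scene','side']:
    c=cam(n); save(n,c['img']); print(n,c['k1'],c['K'].tolist(),c['E'].round(3).tolist())
    for t in ['jig','cell','clip','spare_cell','screwdriver','jar']:
        for d in cut_out(t,n): print(t,round(d['confidence'],2),d['extent'])
s=env.get_state();print(s['clock'],s['finger_gap'],s['orientation'],s['wrist_force'])
E
```

```text
pics
scene -0.1102872101658979 [[533.4551064950348, 0.0, 272.36231874517506], [0.0, 533.4551064950348, 218.91917980039287], [0.0, 0.0, 1.0]] [[-0.12, 0.825, -0.552, 1.257], [0.993, 0.105, -0.059, -0.019], [0.009, -0.555, -0.832, 1.088], [0.0, 0.0, 0.0, 1.0]]
jig 0.97 [89.8, 194.1, 203.2, 298.2]
jig 0.72 [270.2, 178.3, 332.8, 252.5]
cell 0.79 [283.0, 193.0, 299.2, 215.7]
clip 0.9 [113.7, 207.0, 193.0, 271.6]
clip 0.72 [284.7, 187.9, 326.3, 233.9]
spare_cell 0.67 [235.5, 202.7, 254.4, 222.6]
screwdriver 0.92 [232.7, 246.1, 295.5, 281.0]
jar 0.72 [342.7, 238.2, 368.2, 272.4]
side -0.18587390247603505 [[520.0233372338924, 0.0, 273.7893042769254], [0.0, 520.0233372338924, 204.65456450906754], [0.0, 0.0, 1.0]] [[-0.757, -0.426, 0.495, -0.02], [-0.653, 0.498, -0.571, 0.6], [-0.004, -0.756, -0.655, 0.846], [0.0, 0.0, 0.0, 1.0]]
jig 0.69 [281.1, 121.6, 374.0, 192.2]
jig 0.68 [230.3, 211.9, 322.8, 283.1]
cell 0.85 [338.6, 261.8, 359.8, 285.7]
cell 0.59 [274.9, 224.2, 303.9, 250.4]
clip 0.84 [245.2, 216.8, 290.1, 264.0]
clip 0.75 [293.1, 123.5, 341.5, 169.7]
clip 0.41 [229.2, 211.8, 322.5, 281.3]
spare_cell 0.9 [301.5, 202.9, 328.7, 225.4]
spare_cell 0.3 [246.0, 216.8, 294.2, 263.4]
screwdriver 0.86 [245.7, 182.3, 275.7, 202.7]
screwdriver 0.61 [244.7, 211.4, 289.8, 263.5]
jar 0.77 [191.3, 231.1, 209.0, 262.7]
0.7 0.08550621668281444 [8.24537307e-05 9.78775986e-01 2.04933066e-01 1.25625299e-05] [ 0.59787949 -0.0239329   0.25368622]
```

Run:
```python
import cv2,numpy as np
a=cv2.imread('pics/scene.png');b=cv2.imread('pics/side.png')
A=cv2.resize(a[150:330,60:400],(800,424),interpolation=cv2.INTER_CUBIC)
cv2.imwrite('pics/sc_crop.png',A)
cv2.imwrite('pics/sd_crop.png',cv2.resize(b[110:310,170:400],(690,600),interpolation=cv2.INTER_CUBIC))
```

```text
(no output)
```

View pics/sc_crop.png

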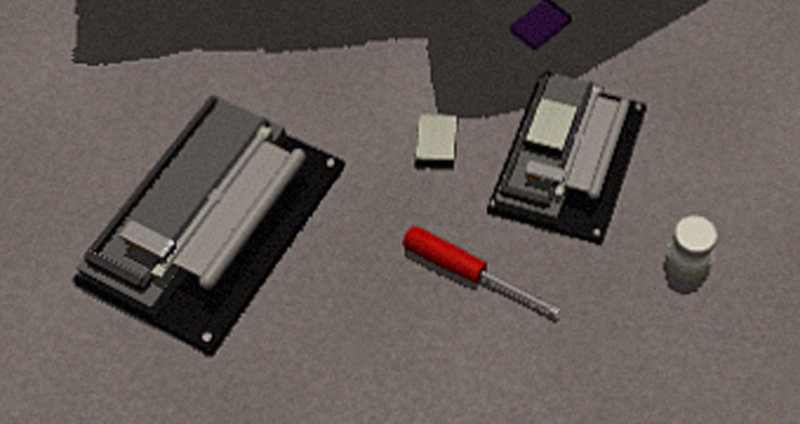

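View pics/sd_crop.png

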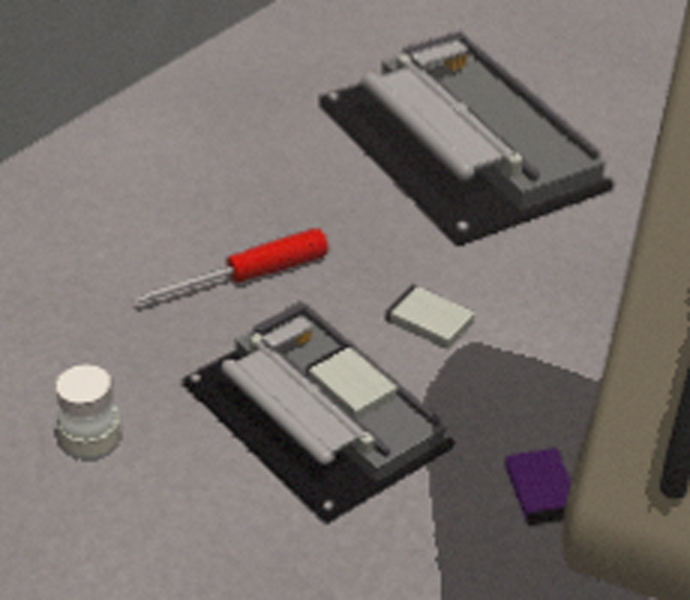

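The small jig is at scene crop (565,155), with its cell at (550,125) in the channel. Possible confusions: the big jig at (210,215), the spare cell at (437,138) and the purple slab at (541,23). The screwdriver is at (480,270) and the jar at (692,250). Next I'll locate the jig by its bar ends.

Run:
```python
from h import *
pts={'scene':[(325.6,191.2),(311.6,232.9)],'side':[(277.3,261.7),(246,231)]}
for n in pts:
    c=cam(n); P=px2w(c,pts[n],.036); d=P[1]-P[0]; print(n,P.round(4).tolist(),np.linalg.norm(d),np.degrees(np.arctan2(d[1],d[0])))
    for t,z in [('cell',.036),('spare_cell',.012),('jar',.03)]:
        for e in cut_out(t,n)[:2]:
            r=np.argwhere(e['region']).mean(0)[::-1]; print(t,e['confidence'],px2w(c,[r],z).round(3))
    e=[e for e in cut_out('jig',n)]
    for q in e:
        m=q['region'].astype(np.uint8); cnt=max(cv2.findContours(m,0,2)[0],key=len)
        print('jig',q['extent'],cv2.approxPolyDP(cnt,3,True).reshape(-1,2).tolist())
```

```text
scene [[0.4596, 0.0263, 0.036], [0.5851, 0.0016, 0.036]] 0.1279272622957224 -11.132376302130982
cell 0.72 [[ 0.507 -0.048  0.036]]
cell 0.69 [[ 0.371 -0.073  0.036]]
spare_cell 0.89 [[ 0.522 -0.166  0.012]]
spare_cell 0.26 [[ 0.49  -0.048  0.012]]
jar 0.6 [[0.627 0.103 0.03 ]]
jig [89.8, 194.7, 206.2, 299.9] [[153, 192], [125, 220], [91, 267], [149, 300], [205, 220]]
jig [268.7, 178.6, 332.9, 255.1] [[293, 180], [268, 238], [314, 252], [333, 195]]
side [[0.4669, 0.0285, 0.036], [0.5813, 0.0029, 0.036]] 0.11719281692071294 -12.591647801755839
cell 0.78 [[ 0.502 -0.043  0.036]]
cell 0.62 [[ 0.335 -0.049  0.036]]
spare_cell 0.82 [[ 0.516 -0.159  0.012]]
jar 0.95 [[0.631 0.104 0.03 ]]
jig [277.9, 120.4, 374.1, 192.8] [[276, 142], [322, 191], [374, 172], [370, 161], [324, 121], [305, 125]]
jig [232.3, 209.2, 324.6, 284.9] [[268, 210], [231, 238], [280, 284], [320, 256], [304, 239], [289, 249], [272, 232], [284, 222]]
```

Request:
{"api": "servo_tool", "payload": {"deltas": [{"dx":16,"dy":37,"dz":-4,"rz":-0.044,"fingers":-0.2},{"dx":16,"dy":37,"dz":-4,"rz":-0.044,"fingers":-0.2},{"dx":16,"dy":37,"dz":-4,"rz":-0.044,"fingers":-0.2},{"dx":16,"dy":37,"dz":-4,"rz":-0.044,"fingers":-0.2},{"dx":16,"dy":37,"dz":-4,"rz":-0.044,"fingers":-0.2},{"dx":16,"dy":37,"dz":-4,"rz":-0.044,"fingers":-0.2},{"dx":16,"dy":37,"dz":-4,"rz":-0.044,"fingers":-0.2}]}}

```text
invalid input at $.deltas[0]: expected keys dx, dy, dz, rx, ry, rz, fingers
```

Request:
{"api": "servo_tool", "payload": {"deltas": [{"dx":16,"dy":37,"dz":-6,"rz":-0.044,"fingers":-0.2},{"dx":16,"dy":37,"dz":-6,"rz":-0.044,"fingers":-0.2},{"dx":16,"dy":37,"dz":-6,"rz":-0.044,"fingers":-0.2},{"dx":16,"dy":37,"dz":-6,"rz":-0.044,"fingers":-0.2},{"dx":16,"dy":37,"dz":-6,"rz":-0.044,"fingers":-0.2},{"dx":16,"dy":37,"dz":-6,"rz":-0.044,"fingers":-0.2},{"dx":16,"dy":37,"dz":-6,"rz":-0.044,"fingers":-0.2},{"dx":0,"fingers":-0.2}]}}

```text
invalid input at $.deltas[0]: expected keys dx, dy, dz, rx, ry, rz, fingers
```

Run:
```python
from h import *
c=cam('wrist'); save('w1',c['img']); s=env.get_state()
print(s['clock'],s['tcp_pos'],s['orientation'],s['finger_gap'],s['wrist_force'],s['joint_pos'])
t=np.radians(-11.7);o=np.array([.563,-.060]);ex=np.array([np.cos(t),np.sin(t)]);ey=np.array([-ex[1],ex[0]])
for x,y,z in [(-118,65,40),(10,65,40),(-136,-29,24),(-136,37,24),(36,-29,24),(36,37,24),(-90,-20,36),(-90,20,36),(-30,20,36),(-30,-20,36)]:
    print((x,y,z),w2px(c,[*(o+ex*x/1e3+ey*y/1e3),z/1e3]).round(0))
```

```text
1.25 [ 0.23068701 -0.52674499  0.30390569] [3.77188694e-05 9.78774121e-01 2.04941987e-01 2.52430130e-05] 0.08581954686158984 [-0.37752458  0.67970913 -0.66864044] [-1.29760015e+00  3.13236347e-01  4.61078307e-02  1.30358917e+00
  4.53385829e-05  1.43118363e+00]
(-118, 65, 40) [[ -97. -189.]]
(10, 65, 40) [[  32. -183.]]
(-136, -29, 24) [[ -79. -179.]]
(-136, 37, 24) [[-106. -188.]]
(36, -29, 24) [[  37. -289.]]
(36, 37, 24) [[  29. -244.]]
(-90, -20, 36) [[ -63. -222.]]
(-90, 20, 36) [[ -75. -219.]]
(-30, 20, 36) [[ -27. -244.]]
(-30, -20, 36) [[ -19. -260.]]
```

View pics/w1.png

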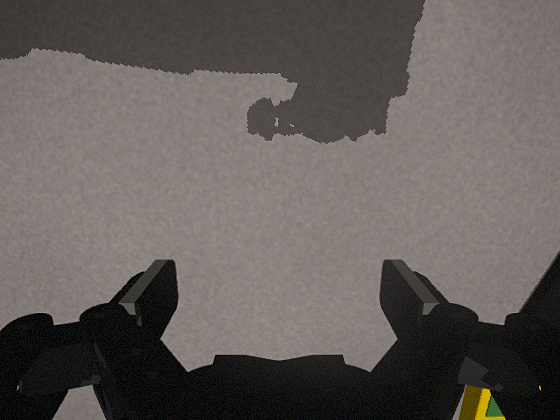

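The moves were refused because every row needs all its keys, so this picture shows only empty bench with the open fingers at (150,290) and (410,290). I'll resend with all keys.

Request:
{"api": "servo_tool", "payload": {"deltas": [{"dx":16,"dy":37,"dz":-4,"rx":0,"ry":0,"rz":-0.044,"fingers":-0.2},{"dx":16,"dy":37,"dz":-4,"rx":0,"ry":0,"rz":-0.044,"fingers":-0.2},{"dx":16,"dy":37,"dz":-4,"rx":0,"ry":0,"rz":-0.044,"fingers":-0.2},{"dx":16,"dy":37,"dz":-4,"rx":0,"ry":0,"rz":-0.044,"fingers":-0.2},{"dx":16,"dy":37,"dz":-4,"rx":0,"ry":0,"rz":-0.044,"fingers":-0.2},{"dx":16,"dy":37,"dz":-4,"rx":0,"ry":0,"rz":-0.044,"fingers":-0.2},{"dx":16,"dy":37,"dz":-4,"rx":0,"ry":0,"rz":-0.044,"fingers":-0.2}]}}

```text
clock: 1.95
tcp_pos: [0.343, -0.2663, 0.276]
orientation: [0.0, 0.999, 0.051, 0.0]
wrist_force: [0.8, -0.5, 0.0]
finger_gap: 0.0513
```

Request:
{"api": "servo_tool", "payload": {"deltas": [{"dx":16,"dy":37,"dz":-6,"rx":0,"ry":0,"rz":-0.044,"fingers":-0.2},{"dx":16,"dy":37,"dz":-6,"rx":0,"ry":0,"rz":-0.044,"fingers":-0.2},{"dx":16,"dy":37,"dz":-6,"rx":0,"ry":0,"rz":-0.044,"fingers":-0.2},{"dx":16,"dy":37,"dz":-6,"rx":0,"ry":0,"rz":-0.044,"fingers":-0.2},{"dx":16,"dy":37,"dz":-6,"rx":0,"ry":0,"rz":-0.044,"fingers":-0.2},{"dx":16,"dy":37,"dz":-6,"rx":0,"ry":0,"rz":-0.044,"fingers":-0.2},{"dx":16,"dy":37,"dz":-6,"rx":0,"ry":0,"rz":-0.044,"fingers":-0.2},{"dx":0,"dy":0,"dz":0,"rx":0,"ry":0,"rz":0,"fingers":-0.2}]}}

```text
clock: 2.75
tcp_pos: [0.4551, -0.0074, 0.2334]
orientation: [-0.001, 0.995, -0.096, 0.0]
wrist_force: [0.2, -0.8, -0.5]
finger_gap: 0.0514
```

Run:
```python
from h import *
c=cam('wrist'); save('w2',c['img']); s=env.get_state()
print(s['clock'],s['tcp_pos'],s['orientation'],s['finger_gap'],s['wrist_force'],s['joint_pos'])
print(c['E'].round(3).tolist())
t=np.radians(-11.7);o=np.array([.563,-.060]);ex=np.array([np.cos(t),np.sin(t)]);ey=np.array([-ex[1],ex[0]])
for x,y,z in [(-118,65,40),(10,65,40),(-136,-29,24),(-136,37,24),(36,-29,24),(36,37,24),(-90,-20,36),(-90,20,36),(-30,20,36),(-30,-20,36)]:
    print((x,y,z),w2px(c,[*(o+ex*x/1e3+ey*y/1e3),z/1e3]).round(0))
```

```text
2.8 [ 0.45451137 -0.00891406  0.233573  ] [-7.74901530e-04  9.95190251e-01 -9.79577076e-02 -2.27493930e-04] 0.05141849144679577 [-1.04550619 -0.31080072 -0.28704274] [-1.97271958e-01  1.18328682e-01 -3.78746850e-01  1.07432697e+00
  1.49714919e-03  3.14055041e+00]
[[-0.191, -0.948, -0.253, 0.519], [-0.982, 0.184, 0.052, -0.019], [-0.002, 0.258, -0.966, 0.302], [0.0, 0.0, 0.0, 1.0]]
(-118, 65, 40) [[235. 204.]]
(10, 65, 40) [[232.  29.]]
(-136, -29, 24) [[348. 221.]]
(-136, 37, 24) [[271. 220.]]
(36, -29, 24) [[362.  -1.]]
(36, 37, 24) [[272.  -3.]]
(-90, -20, 36) [[344. 169.]]
(-90, 20, 36) [[293. 169.]]
(-30, 20, 36) [[294.  88.]]
(-30, -20, 36) [[348.  89.]]
```

View pics/w2.png

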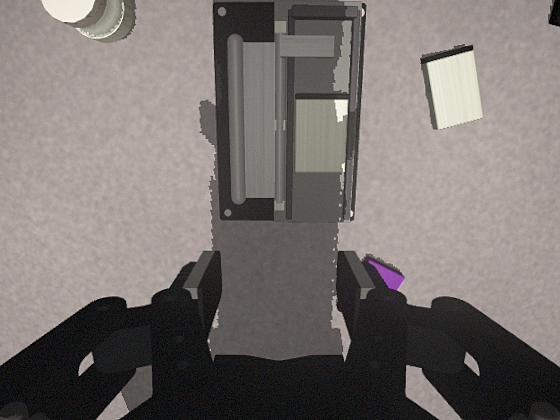

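Wrist view: the small jig is centred at (290,110), its cell spans rows 94–172 and its bar runs from (235,35) to (237,205). Joint 6 is at its limit, so I'll take the half turn. First, one close crop.

Run:
```python
import cv2,numpy as np
a=cv2.imread('pics/w2.png')[0:230,205:375]
a=cv2.convertScaleAbs(a,alpha=1.7,beta=10)
cv2.imwrite('pics/w2c.png',cv2.resize(a,None,fx=2.6,fy=2.6,interpolation=cv2.INTER_CUBIC))
```

```text
(no output)
```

View pics/w2c.png

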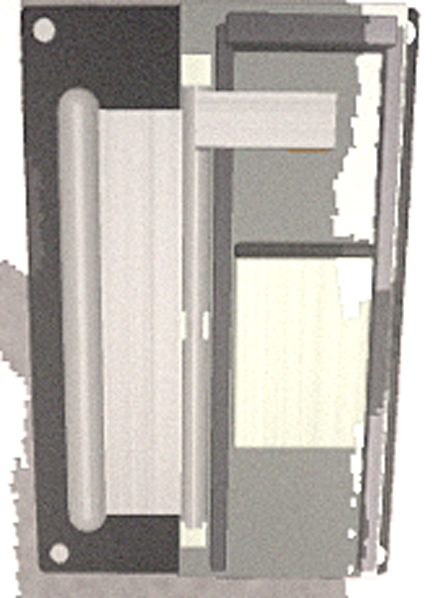

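Request:
{"api": "servo_tool", "payload": {"deltas": [{"dx":0,"dy":0,"dz":0,"rx":0,"ry":0,"rz":0.149,"fingers":-0.2},{"dx":0,"dy":0,"dz":0,"rx":0,"ry":0,"rz":0.149,"fingers":-0.2},{"dx":0,"dy":0,"dz":0,"rx":0,"ry":0,"rz":0.149,"fingers":-0.2},{"dx":0,"dy":0,"dz":0,"rx":0,"ry":0,"rz":0.149,"fingers":-0.2},{"dx":0,"dy":0,"dz":0,"rx":0,"ry":0,"rz":0.149,"fingers":-0.2},{"dx":0,"dy":0,"dz":0,"rx":0,"ry":0,"rz":0.149,"fingers":-0.2},{"dx":0,"dy":0,"dz":0,"rx":0,"ry":0,"rz":0.149,"fingers":-0.2},{"dx":0,"dy":0,"dz":0,"rx":0,"ry":0,"rz":0.149,"fingers":-0.2}]}}

```text
clock: 3.6
tcp_pos: [0.454, -0.012, 0.2342]
orientation: [-0.0, 0.879, 0.477, -0.0]
wrist_force: [-0.8, -0.7, 0.3]
finger_gap: 0.0513
```

Request:
{"api": "servo_tool", "payload": {"deltas": [{"dx":0,"dy":0,"dz":0,"rx":0,"ry":0,"rz":0.149,"fingers":-0.2},{"dx":0,"dy":0,"dz":0,"rx":0,"ry":0,"rz":0.149,"fingers":-0.2},{"dx":0,"dy":0,"dz":0,"rx":0,"ry":0,"rz":0.149,"fingers":-0.2},{"dx":0,"dy":0,"dz":0,"rx":0,"ry":0,"rz":0.149,"fingers":-0.2},{"dx":0,"dy":0,"dz":0,"rx":0,"ry":0,"rz":0.149,"fingers":-0.2},{"dx":0,"dy":0,"dz":0,"rx":0,"ry":0,"rz":0.149,"fingers":-0.2},{"dx":0,"dy":0,"dz":0,"rx":0,"ry":0,"rz":0.149,"fingers":-0.2},{"dx":0,"dy":0,"dz":0,"rx":0,"ry":0,"rz":0.149,"fingers":-0.2}]}}

```text
clock: 4.4
tcp_pos: [0.454, -0.012, 0.2342]
orientation: [-0.0, 0.46, 0.888, -0.001]
wrist_force: [0.0, -1.1, -0.2]
finger_gap: 0.0512
```

Request:
{"api": "servo_tool", "payload": {"deltas": [{"dx":0,"dy":0,"dz":0,"rx":0,"ry":0,"rz":0.149,"fingers":-0.2},{"dx":0,"dy":0,"dz":0,"rx":0,"ry":0,"rz":0.149,"fingers":-0.2},{"dx":0,"dy":0,"dz":0,"rx":0,"ry":0,"rz":0.149,"fingers":-0.2},{"dx":0,"dy":0,"dz":0,"rx":0,"ry":0,"rz":0.149,"fingers":-0.2},{"dx":0,"dy":0,"dz":0,"rx":0,"ry":0,"rz":0.149,"fingers":-0.2},{"dx":0,"dy":0,"dz":0,"rx":0,"ry":0,"rz":0,"fingers":-0.2}]}}

```text
clock: 5.0
tcp_pos: [0.454, -0.0119, 0.2342]
orientation: [0.0, 0.108, 0.994, -0.001]
wrist_force: [0.1, -0.5, -0.2]
finger_gap: 0.0513
```

The crop confirms the cell (black cap forward) in the channel, cell top corners (235,447), (366,447), (235,243), (372,243); bar ends at (77,87) and (87,532).

Run:
```python
from h import *
from scipy.optimize import least_squares
s=env.get_state();print(s['tcp_pos'],s['joint_pos'][5])
c=read_camera('wrist')
def E(p,q):
    T=np.eye(4);T[:3,:3]=R.from_quat([q[1],q[2],q[3],q[0]]).as_matrix();T[:3,3]=p;return T@np.array(c['hand_eye'])
C=dict(K=np.array(c['intrinsics']),k1=c['k1'],E=E([.45451137,-.00891406,.233573],[-7.749e-4,.99519,-.097958,-2.27e-4]))
J=[((-118,65,34),(87,532)),((10,65,34),(77,87)),((-136,37,24),(180,577)),((36,37,24),(180,3)),((-132,26.5,31),(212,570)),((-132,21.5,31),(226,570))]
L=[((-30,20,12),(235,447)),((-30,-20,12),(366,447)),((30,20,12),(235,243)),((30,-20,12),(372,243))]
px=lambda p:np.array([205+p[0]/2.6,p[1]/2.6])
def f(v,full=False):
    x,y,t,cx,cy,h=v; ex=np.array([np.cos(t),np.sin(t)]);ey=np.array([-ex[1],ex[0]]);r=[]
    for P,q in J+[((P[0]+cx,P[1]+cy,P[2]+24),q) for P,q in L]:
        w=[*(np.array([x,y])+ex*P[0]/1e3+ey*P[1]/1e3),P[2]/1e3+h/1e3]
        r.append(w2px(C,w)[0]-px(q))
    return np.array(r) if full else np.append(np.ravel(r),h/5)
r=least_squares(f,[.563,-.06,-.2,-60,0,0],loss='soft_l1',x_scale=[.01,.01,.1,10,10,5]);print(r.x.round(4),np.degrees(r.x[2]));print(f(r.x,True).round(1).tolist())
# scene/side check of bar ends
d={'scene':[(325.6,191.2),(311.6,232.9)],'side':[(277.3,261.7),(246,231)]}
x,y,t=r.x[:3];ex=np.array([np.cos(t),np.sin(t)]);ey=np.array([-ex[1],ex[0]])
for n in d:
    k=cam(n);print(n,w2px(k,[[*(np.array([x,y])+ex*a+ey*.065),.036] for a in(-.118,.01)]).round(1).tolist(),d[n])
q=s['orientation'];M=R.from_quat([q[1],q[2],q[3],q[0]]).as_matrix();print('tool y yaw',np.degrees(np.arctan2(M[1,1],M[0,1])))
g=np.array([x,y])+ex*-.107+ey*.0325;print('goal x=-107',g)
```

```text
[ 0.45401711 -0.01189786  0.23420771] 0.013158970248035732
[  0.5615  -0.0642  -0.1978 -61.4192   0.132   -1.9009] -11.333387790400248
[[0.9, -0.5], [0.3, 1.1], [-0.4, -0.3], [-0.9, -0.7], [-0.3, 0.3], [0.3, 0.3], [-0.6, 0.3], [-0.6, 0.4], [0.4, -0.5], [0.8, -0.2]]
scene [[324.2, 190.7], [309.9, 232.3]] [(325.6, 191.2), (311.6, 232.9)]
side [[282.1, 262.1], [246.7, 229.2]] [(277.3, 261.7), (246, 231)]
tool y yaw 77.65347843479701
goal x=-107 [ 0.46293703 -0.01128548]
```

Request:
{"api": "servo_tool", "payload": {"deltas": [{"dx":3,"dy":1,"dz":-30,"rx":0,"ry":0,"rz":0.018,"fingers":-0.2},{"dx":2,"dy":1,"dz":-35,"rx":0,"ry":0,"rz":0,"fingers":-0.2},{"dx":2,"dy":0,"dz":-35,"rx":0,"ry":0,"rz":0,"fingers":-0.2},{"dx":0,"dy":0,"dz":-8,"rx":0,"ry":0,"rz":0,"fingers":-0.2},{"dx":0,"dy":0,"dz":0,"rx":0,"ry":0,"rz":0,"fingers":-0.2}]}}

```text
clock: 5.65
tcp_pos: [0.4601, -0.0088, 0.125]
orientation: [-0.002, 0.098, 0.995, -0.001]
wrist_force: [-0.3, 0.2, 0.7]
finger_gap: 0.0511
```

Run:
```python
from h import *
a=cam('side');b=cam('wrist');A=a['img'][180:300,210:360];B=b['img']
A=cv2.resize(A,(525,420),interpolation=cv2.INTER_CUBIC);B=cv2.resize(B,(275,206))
S=cam('scene')['img'][165:255,255:345];S=cv2.resize(S,(275,214),interpolation=cv2.INTER_CUBIC)
save('p3',cv2.convertScaleAbs(np.hstack([A,np.vstack([B,S])]),alpha=1.5))
s=env.get_state();print(s['clock'],s['tcp_pos'],s['wrist_force'],s['orientation'])
```

```text
5.8 [ 0.46241084 -0.00914048  0.12754186] [-0.18150656  0.2323121   0.27071286] [ 1.25824371e-03  9.77990042e-02  9.95204990e-01 -8.94283490e-04]
```

View pics/p3.png

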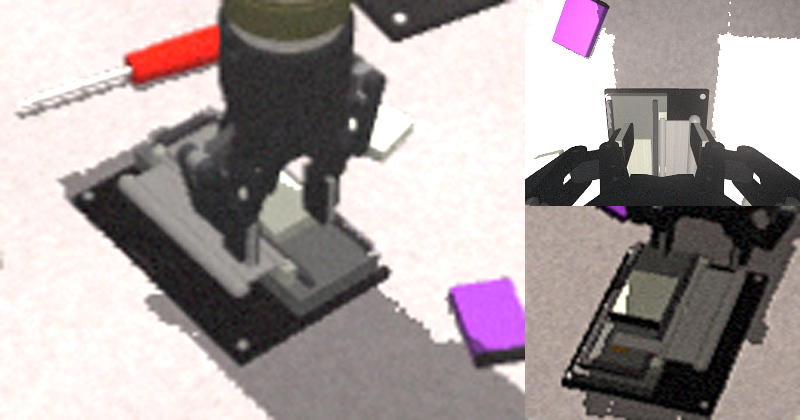

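Left: side view with the fingers 15 mm above the jig. The channel finger is at (320,200) behind the cell and the bar finger at (245,250). I'll check lateral alignment in the wrist picture with an overlay.

Run:
```python
from h import *
c=cam('wrist');im=np.ascontiguousarray(cv2.convertScaleAbs(c['img'],alpha=1.3))
s=env.get_state();q=s['orientation'];M=R.from_quat([q[1],q[2],q[3],q[0]]).as_matrix();p=s['tcp_pos']
print(p,s['clock'],s['wrist_force'])
def dot(w,col):
    u=w2px(c,w)[0]; cv2.circle(im,tuple(int(round(x)) for x in u),2,col,-1)
for sy in(-1,1):
    for x in(-.011,.011):
        for y in (.0257,.0402): dot(p+M@[x,sy*y,.070],(255,0,0))
o=np.array([.5615,-.063]);t=-.1978;ex=np.array([np.cos(t),np.sin(t)]);ey=np.array([-ex[1],ex[0]])
for x,y,z in [(-118,65,40),(-100,65,40),(-80,65,40),(-60,65,40),(-91.4,20,36),(-91.4,-20,36),(-136,37,24),(-136,-29,24)]: dot([*(o+ex*x/1e3+ey*y/1e3),z/1e3],(0,255,0))
save('w4',cv2.resize(im[150:420,120:440],(800,675))[:600])
```

```text
[ 0.46249284 -0.00910619  0.12763796] 5.85 [1.03474556 0.27743997 0.14788604]
```

View pics/w4.png

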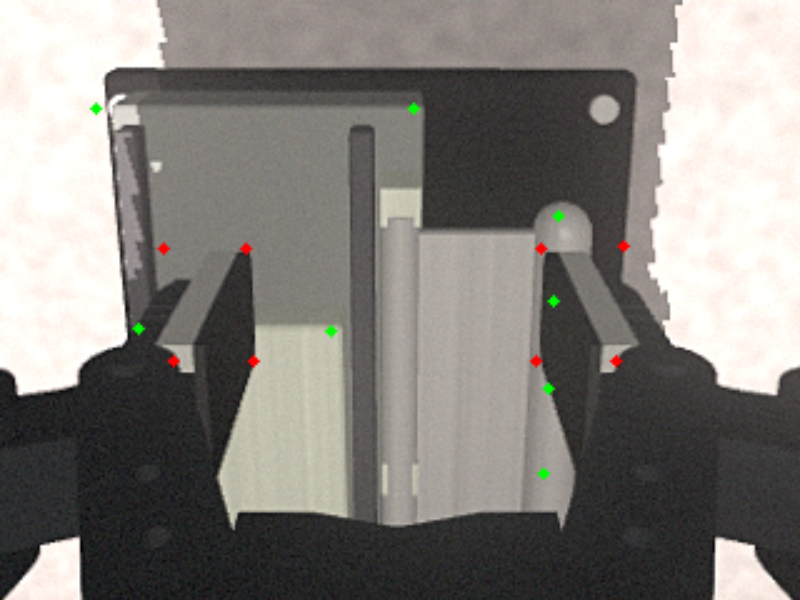

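The overlay shows the fingertips are only about 7 mm thick, so I'll open to about 58 mm to centre one on the bar. I'll also back off 2 mm from the cell, then press down.

Request:
{"api": "servo_tool", "payload": {"deltas": [{"dx":-2,"dy":0,"dz":0,"rx":0,"ry":0,"rz":0,"fingers":-0.37},{"dx":0,"dy":0,"dz":-4,"rx":0,"ry":0,"rz":0,"fingers":-0.37},{"dx":0,"dy":0,"dz":-5,"rx":0,"ry":0,"rz":0,"fingers":-0.37},{"dx":0,"dy":0,"dz":-4,"rx":0,"ry":0,"rz":0,"fingers":-0.37},{"dx":0,"dy":0,"dz":0,"rx":0,"ry":0,"rz":0,"fingers":-0.37}]}}

```text
clock: 6.35
tcp_pos: [0.4587, -0.0087, 0.1121]
orientation: [-0.001, 0.097, 0.995, -0.001]
wrist_force: [0.6, -0.6, 0.4]
finger_gap: 0.0581
```

Request:
{"api": "servo_tool", "payload": {"deltas": [{"dx":0,"dy":0,"dz":-3,"rx":0,"ry":0,"rz":0,"fingers":-0.37},{"dx":0,"dy":0,"dz":0,"rx":0,"ry":0,"rz":0,"fingers":-0.37}]}}

```text
clock: 6.55
tcp_pos: [0.459, -0.0088, 0.1095]
orientation: [-0.0, 0.097, 0.995, -0.001]
wrist_force: [-0.3, -0.7, 0.0]
finger_gap: 0.0584
```

Request:
{"api": "servo_tool", "payload": {"deltas": [{"dx":0,"dy":0,"dz":-3,"rx":0,"ry":0,"rz":0,"fingers":-0.37},{"dx":0,"dy":0,"dz":0,"rx":0,"ry":0,"rz":0,"fingers":-0.37}]}}

```text
clock: 6.75
tcp_pos: [0.4595, -0.0088, 0.1069]
orientation: [0.0, 0.097, 0.995, -0.001]
wrist_force: [0.1, 0.8, 1.6]
finger_gap: 0.0587
```

Request:
{"api": "servo_tool", "payload": {"deltas": [{"dx":0,"dy":0,"dz":-3,"rx":0,"ry":0,"rz":0,"fingers":-0.37},{"dx":0,"dy":0,"dz":0,"rx":0,"ry":0,"rz":0,"fingers":-0.37},{"dx":0,"dy":0,"dz":0,"rx":0,"ry":0,"rz":0,"fingers":-0.37}]}}

```text
clock: 7.05
tcp_pos: [0.4595, -0.0086, 0.1041]
orientation: [0.0, 0.097, 0.995, -0.0]
wrist_force: [0.9, 1.4, 4.0]
finger_gap: 0.0585
```

Request:
{"api": "servo_tool", "payload": {"deltas": [{"dx":0,"dy":0,"dz":-3,"rx":0,"ry":0,"rz":0,"fingers":-0.37},{"dx":0,"dy":0,"dz":0,"rx":0,"ry":0,"rz":0,"fingers":-0.37},{"dx":0,"dy":0,"dz":0,"rx":0,"ry":0,"rz":0,"fingers":-0.37}]}}

```text
clock: 7.35
tcp_pos: [0.4595, -0.0087, 0.101]
orientation: [0.0, 0.097, 0.995, -0.0]
wrist_force: [1.3, 3.3, 4.7]
finger_gap: 0.0584
```

Request:
{"api": "servo_tool", "payload": {"deltas": [{"dx":0,"dy":0,"dz":-3,"rx":0,"ry":0,"rz":0,"fingers":-0.37},{"dx":0,"dy":0,"dz":0,"rx":0,"ry":0,"rz":0,"fingers":-0.37},{"dx":0,"dy":0,"dz":0,"rx":0,"ry":0,"rz":0,"fingers":-0.37}]}}

```text
clock: 7.65
tcp_pos: [0.4596, -0.0088, 0.0982]
orientation: [0.0, 0.097, 0.995, -0.001]
wrist_force: [-0.1, 3.0, 5.6]
finger_gap: 0.0587
```

Lateral force of about +3 N suggests the finger sits outboard of the crown, so I'll shift inwards 3 mm and look.

Request:
{"api": "servo_tool", "payload": {"deltas": [{"dx":-0.5,"dy":-2,"dz":0,"rx":0,"ry":0,"rz":0,"fingers":-0.37},{"dx":0,"dy":-1,"dz":0,"rx":0,"ry":0,"rz":0,"fingers":-0.37},{"dx":0,"dy":0,"dz":-1,"rx":0,"ry":0,"rz":0,"fingers":-0.37},{"dx":0,"dy":0,"dz":0,"rx":0,"ry":0,"rz":0,"fingers":-0.37}]}}

```text
clock: 8.05
tcp_pos: [0.459, -0.0118, 0.0972]
orientation: [0.0, 0.097, 0.995, -0.001]
wrist_force: [-0.9, 3.4, 6.8]
finger_gap: 0.0586
```

Run:
```python
from h import *
c=cam('wrist');im=cv2.convertScaleAbs(c['img'],alpha=1.4)[130:370,140:420]
S=cv2.convertScaleAbs(cam('side')['img'],alpha=1.6)[190:290,215:345]
s=env.get_state();print(s['tcp_pos'],s['wrist_force'])
save('p5',np.hstack([cv2.resize(im,(420,360),interpolation=cv2.INTER_CUBIC),cv2.resize(S,(380,360),interpolation=cv2.INTER_CUBIC)]))
```

```text
[ 0.45906228 -0.01176209  0.09724368] [0.54885738 3.21735559 6.40876499]
```

View pics/p5.png

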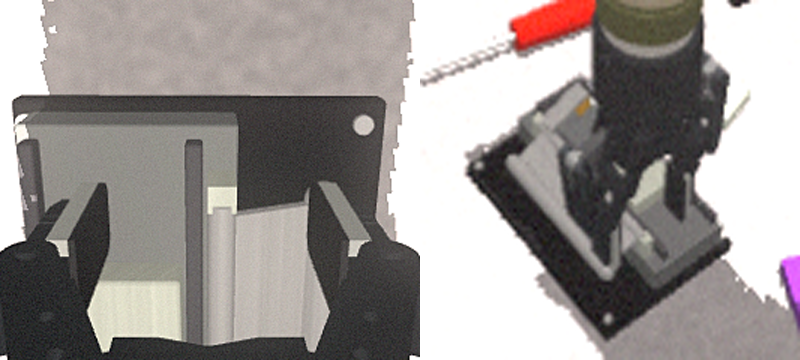

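The clip is clearly pressed: the wing is tilted, the foot is raised, and the finger is on the bar with the other one behind the cell. Now I'll push along jig +x, keeping the bar down.

Request:
{"api": "servo_tool", "payload": {"deltas": [{"dx":3.9,"dy":-0.8,"dz":0,"rx":0,"ry":0,"rz":0,"fingers":-0.37},{"dx":3.9,"dy":-0.8,"dz":0,"rx":0,"ry":0,"rz":0,"fingers":-0.37},{"dx":3.9,"dy":-0.8,"dz":0,"rx":0,"ry":0,"rz":0,"fingers":-0.37},{"dx":3.9,"dy":-0.8,"dz":0,"rx":0,"ry":0,"rz":0,"fingers":-0.37},{"dx":3.9,"dy":-0.8,"dz":0,"rx":0,"ry":0,"rz":0,"fingers":-0.37},{"dx":3.9,"dy":-0.8,"dz":0,"rx":0,"ry":0,"rz":0,"fingers":-0.37}]}}

```text
clock: 8.75
tcp_pos: [0.4799, -0.0168, 0.0965]
orientation: [-0.002, 0.098, 0.995, -0.001]
wrist_force: [-5.2, 0.2, 7.8]
finger_gap: 0.0581
```

Run:
```python
from h import *
c=cam('wrist');im=cv2.convertScaleAbs(c['img'],alpha=1.4)[130:370,140:420]
S=cv2.convertScaleAbs(cam('scene')['img'],alpha=1.6)[165:265,255:345]
s=env.get_state();print(s['tcp_pos'],s['wrist_force'],s['finger_gap'])
save('p6',np.hstack([cv2.resize(im,(420,400),interpolation=cv2.INTER_CUBIC),cv2.resize(S,(360,400),interpolation=cv2.INTER_CUBIC)]))
```

```text
[ 0.48067763 -0.01699001  0.09657584] [-2.8834072  -0.94049857  7.50980646] 0.05823687995164427
```

View pics/p6.png

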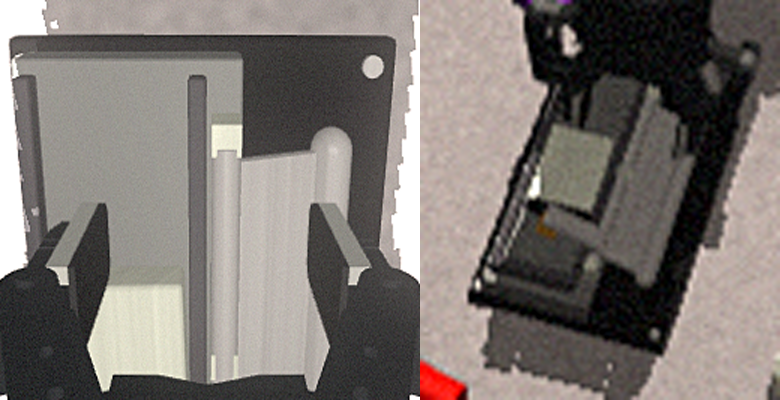

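The finger is still on the bar, the foot is up at (545,225), and the cell's leading edge is at its edge. I'll carry on.

Request:
{"api": "servo_tool", "payload": {"deltas": [{"dx":3.9,"dy":-0.8,"dz":0,"rx":0,"ry":0,"rz":0,"fingers":-0.37},{"dx":3.9,"dy":-0.8,"dz":0,"rx":0,"ry":0,"rz":0,"fingers":-0.37},{"dx":3.9,"dy":-0.8,"dz":0,"rx":0,"ry":0,"rz":0,"fingers":-0.37},{"dx":3.9,"dy":-0.8,"dz":0,"rx":0,"ry":0,"rz":0,"fingers":-0.37},{"dx":3.9,"dy":-0.8,"dz":0,"rx":0,"ry":0,"rz":0,"fingers":-0.37}]}}

```text
clock: 9.35
tcp_pos: [0.4995, -0.0209, 0.0965]
orientation: [-0.002, 0.098, 0.995, -0.001]
wrist_force: [-5.1, 0.0, 9.6]
finger_gap: 0.0583
```

Request:
{"api": "servo_tool", "payload": {"deltas": [{"dx":3.9,"dy":-0.8,"dz":0,"rx":0,"ry":0,"rz":0,"fingers":-0.37},{"dx":3.9,"dy":-0.8,"dz":0,"rx":0,"ry":0,"rz":0,"fingers":-0.37},{"dx":2,"dy":-0.4,"dz":0,"rx":0,"ry":0,"rz":0,"fingers":-0.37},{"dx":0,"dy":0,"dz":0,"rx":0,"ry":0,"rz":0,"fingers":-0.37}]}}

```text
clock: 9.75
tcp_pos: [0.5098, -0.023, 0.0965]
orientation: [-0.002, 0.098, 0.995, -0.002]
wrist_force: [-4.6, 0.0, 7.9]
finger_gap: 0.0584
```

Request:
{"api": "servo_tool", "payload": {"deltas": [{"dx":2.9,"dy":-0.6,"dz":0,"rx":0,"ry":0,"rz":0,"fingers":-0.37},{"dx":2,"dy":-0.4,"dz":0,"rx":0,"ry":0,"rz":0,"fingers":-0.37},{"dx":0,"dy":0,"dz":0,"rx":0,"ry":0,"rz":0,"fingers":-0.37}]}}

```text
clock: 10.05
tcp_pos: [0.5147, -0.0241, 0.0966]
orientation: [-0.002, 0.098, 0.995, -0.002]
wrist_force: [-4.8, -1.2, 8.0]
finger_gap: 0.0587
```

Request:
{"api": "servo_tool", "payload": {"deltas": [{"dx":2,"dy":-0.4,"dz":0,"rx":0,"ry":0,"rz":0,"fingers":-0.37},{"dx":0,"dy":0,"dz":0,"rx":0,"ry":0,"rz":0,"fingers":-0.37}]}}

```text
clock: 10.25
tcp_pos: [0.5163, -0.0244, 0.0965]
orientation: [-0.002, 0.098, 0.995, -0.002]
wrist_force: [-4.7, -1.1, 7.7]
finger_gap: 0.0586
```

Request:
{"api": "servo_tool", "payload": {"deltas": [{"dx":2,"dy":-0.4,"dz":0,"rx":0,"ry":0,"rz":0,"fingers":-0.37},{"dx":0,"dy":0,"dz":0,"rx":0,"ry":0,"rz":0,"fingers":-0.37}]}}

```text
clock: 10.45
tcp_pos: [0.5183, -0.0248, 0.0965]
orientation: [-0.002, 0.098, 0.995, -0.002]
wrist_force: [-4.3, -1.0, 8.2]
finger_gap: 0.0587
```

Request:
{"api": "servo_tool", "payload": {"deltas": [{"dx":1.5,"dy":-0.3,"dz":0,"rx":0,"ry":0,"rz":0,"fingers":-0.37},{"dx":0,"dy":0,"dz":0,"rx":0,"ry":0,"rz":0,"fingers":-0.37}]}}

```text
clock: 10.65
tcp_pos: [0.5193, -0.025, 0.0964]
orientation: [-0.003, 0.098, 0.995, -0.002]
wrist_force: [-6.8, -0.2, 8.6]
finger_gap: 0.0586
```

Request:
{"api": "servo_tool", "payload": {"deltas": [{"dx":1.5,"dy":-0.3,"dz":0,"rx":0,"ry":0,"rz":0,"fingers":-0.37},{"dx":0,"dy":0,"dz":0,"rx":0,"ry":0,"rz":0,"fingers":-0.37}]}}

```text
clock: 10.85
tcp_pos: [0.5196, -0.0251, 0.0962]
orientation: [-0.004, 0.098, 0.995, -0.001]
wrist_force: [-8.8, 0.8, 10.6]
finger_gap: 0.0584
```

Run:
```python
from h import *
im=cv2.convertScaleAbs(cam('wrist')['img'],alpha=1.4)[130:370,140:420]
S=cv2.convertScaleAbs(cam('scene')['img'],alpha=1.6)[165:265,255:345]
s=env.get_state();print(s['tcp_pos'],s['wrist_force'],s['finger_gap'])
save('p7',np.hstack([cv2.resize(im,(350,300),interpolation=cv2.INTER_CUBIC),cv2.resize(S,(450,500),interpolation=cv2.INTER_CUBIC)[:300] if 0 else cv2.resize(S,(270,300),interpolation=cv2.INTER_CUBIC)]))
```

```text
[ 0.51959307 -0.0250946   0.09620415] [-7.54981236  0.0655222  10.36355213] 0.05868988306053015
```

View pics/p7.png

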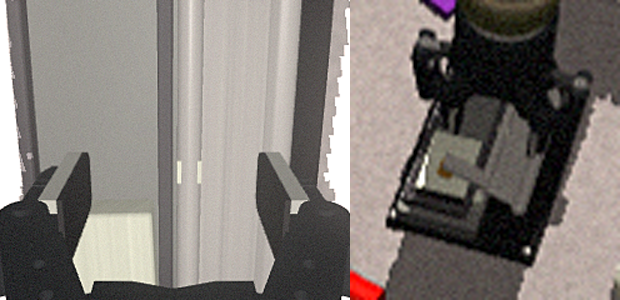

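Motion has stalled with rising force at about the expected home position, and the cell is under the foot against the stop. One more firm push to confirm.

Request:
{"api": "servo_tool", "payload": {"deltas": [{"dx":2,"dy":-0.4,"dz":0,"rx":0,"ry":0,"rz":0,"fingers":-0.37},{"dx":1,"dy":-0.2,"dz":0,"rx":0,"ry":0,"rz":0,"fingers":-0.37},{"dx":0,"dy":0,"dz":0,"rx":0,"ry":0,"rz":0,"fingers":-0.37}]}}

```text
clock: 11.25
tcp_pos: [0.5201, -0.0252, 0.0957]
orientation: [-0.007, 0.098, 0.995, -0.002]
wrist_force: [-15.9, 0.2, 14.3]
finger_gap: 0.0584
```

Request:
{"api": "servo_tool", "payload": {"deltas": [{"dx":-4,"dy":0.8,"dz":0,"rx":0,"ry":0,"rz":0,"fingers":-0.37},{"dx":-4,"dy":0.8,"dz":0,"rx":0,"ry":0,"rz":0,"fingers":-0.37},{"dx":0,"dy":0,"dz":1,"rx":0,"ry":0,"rz":0,"fingers":-0.37},{"dx":0,"dy":0,"dz":3,"rx":0,"ry":0,"rz":0,"fingers":-0.37},{"dx":0,"dy":0,"dz":3,"rx":0,"ry":0,"rz":0,"fingers":-0.37},{"dx":0,"dy":0,"dz":5,"rx":0,"ry":0,"rz":0,"fingers":-0.37},{"dx":0,"dy":0,"dz":10,"rx":0,"ry":0,"rz":0,"fingers":-0.37},{"dx":0,"dy":0,"dz":20,"rx":0,"ry":0,"rz":0,"fingers":-0.37}]}}

```text
clock: 12.05
tcp_pos: [0.5171, -0.0239, 0.1384]
orientation: [-0.002, 0.097, 0.995, -0.001]
wrist_force: [-0.2, -0.2, -0.0]
finger_gap: 0.0584
```

Request:
{"api": "servo_tool", "payload": {"deltas": [{"dx":0,"dy":0,"dz":40,"rx":0,"ry":0,"rz":0,"fingers":-0.37},{"dx":-10,"dy":0,"dz":40,"rx":0,"ry":0,"rz":0,"fingers":-0.37},{"dx":-20,"dy":0,"dz":30,"rx":0,"ry":0,"rz":0,"fingers":-0.37},{"dx":-20,"dy":0,"dz":10,"rx":0,"ry":0,"rz":0,"fingers":-0.37},{"dx":-20,"dy":0,"dz":0,"rx":0,"ry":0,"rz":0,"fingers":-0.37},{"dx":0,"dy":0,"dz":0,"rx":0,"ry":0,"rz":0,"fingers":-0.37}]}}

```text
clock: 12.65
tcp_pos: [0.4464, -0.0238, 0.26]
orientation: [-0.0, 0.098, 0.995, -0.001]
wrist_force: [1.2, 1.3, 0.8]
finger_gap: 0.0587
```

Run:
```python
from h import *
S=cam('scene');A=cv2.convertScaleAbs(S['img'],alpha=1.6)[165:265,225:375]
D=cam('side');B=cv2.convertScaleAbs(D['img'],alpha=1.4)[180:290,185:345]
s=env.get_state();print(s['clock'],s['tcp_pos'],s['wrist_force'])
o=np.array([.5605,-.0625]);t=-.1978;ex=np.array([np.cos(t),np.sin(t)]);ey=np.array([-ex[1],ex[0]])
for n,c in(('scene',S),('side',D)):
    print(n,w2px(c,[[*(o+ex*x+ey*y),z] for x,y,z in[(-.038,-.02,.036),(-.038,.02,.036),(.022,-.02,.036),(.022,-.02,.034)]]).round(1).tolist())
    for e in cut_out('cell',n)[:2]:
        r=np.argwhere(e['region']).mean(0)[::-1]; print(e['confidence'],e['extent'],px2w(c,[r],.036).round(3))
save('p8',np.hstack([cv2.resize(A,(400,267),interpolation=cv2.INTER_CUBIC),cv2.resize(B,(388,267),interpolation=cv2.INTER_CUBIC)]))
```

```text
12.75 [ 0.44850508 -0.02413104  0.25948889] [-0.12660163 -1.07678448  0.05334264]
scene [[282.2, 206.6], [298.1, 211.0], [274.5, 226.4], [274.5, 226.9]]
0.68 [275.4, 148.6, 303.5, 170.5] [[ 0.371 -0.074  0.036]]
0.55 [276.0, 211.4, 293.8, 234.4] [[ 0.558 -0.06   0.036]]
side [[289.2, 225.3], [275.4, 232.9], [273.0, 211.6], [273.0, 212.2]]
0.86 [264.3, 217.3, 290.2, 235.4] [[ 0.541 -0.051  0.036]]
0.62 [338.0, 260.9, 361.0, 284.8] [[ 0.334 -0.049  0.036]]
```

View pics/p8.png

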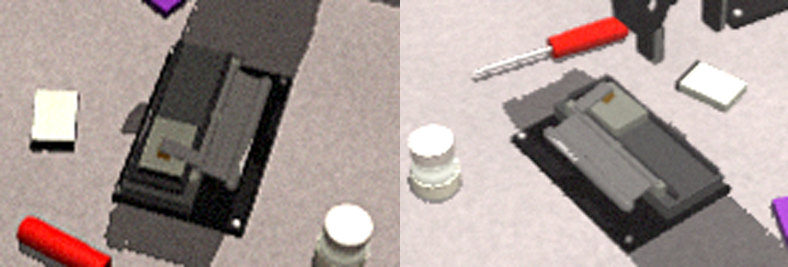

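```bash
python3 -c "
from h import *
print(job.hand_in())"
```

```text
the job is handed in; nothing more can be done
None
```

The cell is loaded in the smaller jig, held under the clip's contact foot, and I've handed the job in. I pressed the bar with one fingertip at about 6–8 N. That is roughly 0.33 rad, estimated from the force and how far the finger went down. With the bar held down, the other fingertip pushed the cell about 60 mm along the channel. I then backed off and lifted away slowly so the clip came down on the cell.

**Last checks that agreed:**
- **Fully home:** the push stalled within about 2 mm of the expected home position, with the force along the push rising to 16 N.
- **Clip on the cell:** the last pictures show the foot resting on top of the cell.
- **Left alone:** the spare cell, screwdriver and jar look unmoved, judged by eye.
- **Clear of everything:** the gripper was well above the scene with forces near zero, at 12.75 s on the clock.

**Checks that were weaker or disagreed:**
- **Detector positions:** the networks' positions for the loaded cell differ between the two fixed cameras by about 2 cm. The clip partly hides the cell, so I relied on the force stall and finger position instead.
- **Clip angle:** I did not measure the final clip angle; I only saw it in the pictures.
- **Joint 6:** on the approach it came right up to its 3.14 rad limit (read 3.1405, just over the rounded figure), so I turned the gripper half round before going down.

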